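# Fan on, then sash up to the working mark

## Task

Get the filter hood ready for work: press the fan's rocker switch (the larger one) fully on, so that it draws air before it is opened, and only then push the sliding window up with your fingertips from beneath its lip until the front edge of the lip is level with the black pointer on the right-hand guide, and leave it there. Do not open it farther than that, do not take hold of anything, and keep off the clear pane. Leave the lamp switch, the pointer and everything that stands in and around the hood alone.

Things in the scene. Friction and masses are not known exactly. Their poses are not given: they have to be found in the camera images.
- hood: Bench-top filter hood, fixed, 360 mm deep, 420 wide, 500 high, white and aluminium, clear sides. Origin: centre of its underside. x points into the hood (its front looks to -x), y to the left seen from the front, z up. Its front slopes back 25 degrees from vertical, from the sill (x -175, z 35 mm) up along (0.423, 0, 0.906). On its left side (y 212 to 328 mm) a white control box, 112 mm high.
- sash (a joint): The hood's counterweighted sliding window. Value in m along the slope: 0 is shut on the sill, 0.175 its upper stop, growing as it rises. It is balanced and stays where it is left; about 2 to 4 N along the slope move it, it coasts a few mm at most when pushed slowly.
- lip_edge (a point): Middle of the front edge of the lip on the sash's lower rail, on the axis of the round black rubber bead (12 mm thick) that forms that edge. The lip stands 36 mm out from the pane's mid-plane, square to the slope, is 336 mm wide along the hood's y and 12 mm thick. It starts 35 to 65 mm up the slope from the sill. Moves with the sash. z axis: up the slope; x: inward, square to it.
- lip_strip: Black rubber strip under the lip, and its rounded front bead: the part to push up against from beneath. Its origin is the foot of the sash (as joint sash), not the strip.
- lip_flange: Flat aluminium upper face of the lip, 4 mm thick, 32 mm deep. Its origin is the foot of the sash.
- pane: Clear pane of the sash above the lip, 326 mm wide, 5 mm thick; not to be touched. Its origin is the foot of the sash.
- pointer (a joint): The height pointer, a black clip on the right-hand guide of the sash (at the hood's y -197 mm). Value in m: the sash value at which the lip's front edge is level with the pointer. Held by its thumb screw; not to be moved.
- pointer_tip (a point): Tip of the pointer's black wedge, beside the right-hand end of the lip. Same axes as lip_edge: z up along the slope. The sash is at the mark when lip_edge has the same z in this frame (0).
- fan_rocker (a joint): The fan switch: the larger, left one of the two white rockers on the control box, 30 mm wide, 50 mm long up the box's front face, which looks forward and up at 45 degrees. Value in rad: 0 off (upper half stands proud), 0.28 fully on (upper half pushed in). Stays where it is left; about 3 to 5 N on the upper half turns it.
- fan_rocker_press (a point): Point on the surface of the fan rocker's upper half, 17 mm up the face from its pivot, about 11 mm above the face; it sinks about 5 mm when pressed. The control box's face has the outward normal (-0.707, 0, 0.707) in the hood's frame, and nothing else stands on it within 40 mm of this point.
- light_rocker (a joint): The lamp switch, the smaller rocker (16 x 28 mm), 56 mm to the right of the fan rocker. 0 off; to be left off.
- reagent: Bystander, loose: white reagent bottle with a screw cap, 65 mm across, 150 mm tall, inside the hood on the left. Origin: centre of its underside.
- dishes: Bystander, loose: stack of culture dishes 90 mm across, 61 mm tall, inside the hood on the right. Origin: centre of its underside.
- tweezers: Bystander, loose: steel tweezers 126 mm long, 9 mm high, lying on the worktop in front of the hood. Origin: centre of its underside.
- weight: Bystander, loose: steel check weight 29 mm across, 50 mm tall, on the worktop in front of the hood, left of the middle. Origin: centre of its underside.
- marker: Bystander, loose: dark marker pen 139 mm long, 13 mm thick, lying in front of the hood at the right. Origin: centre of its underside.
- wash_bottle: Bystander, loose: white bottle with a screw cap, 68 mm across, 170 mm tall, standing at the hood's right side. Origin: centre of its underside.

How it is judged:
On the way, in this order (a step that is already met when the one before it is completed fails the run):
1. the fan rocker is pressed fully on (value of joint fan_rocker above 0.22 rad), for 0.2 s.
2. the sash is pushed up from beneath its lip (contact force between the fingers and lip_strip above 0.5 N and velocity of joint sash above 0.004 m/s), for 0.1 s.
3. the lip's front edge is level with the pointer, within 7 mm along the slope (z of lip_edge in the frame of pointer_tip between -0.007 and 0.007 m), for 0.2 s.
At the end, for the whole second after the job is handed in: The fan rocker is on (over 0.22 rad), the sash is at rest with the lip's front edge level with the pointer tip within 7 mm along the slope, the lamp rocker is off and the pointer is where it was (all of step 3 and value of joint fan_rocker above 0.22 rad and velocity of joint sash between -0.005 and 0.005 m/s and value of joint light_rocker below 0.14 rad and distance of pointer_tip from where it was at the start of the episode below 0.004 m); the robot touches nothing.
It fails at once if the pane is pressed with more than 3 N, or the lip is pinched (fingers press on its upper and its under side at once) (contact force between any of the fingers, the arm and pane above 3 N or (contact force between the fingers and lip_flange above 2 N and contact force between the fingers and lip_strip above 2 N)).
It fails at once if the sash is raised before the fan is on (value of joint sash above 0.065 m and not (value of joint fan_rocker above 0.22 rad)).
It fails at once if the sash rises more than 15 mm past the pointer (z of lip_edge in the frame of pointer_tip above 0.015 m).
It fails at once if the pointer is shifted by more than 4 mm or the lamp switch is pressed (distance of pointer_tip from where it was at the start of the episode above 0.004 m or value of joint light_rocker above 0.14 rad).
It fails at once if a bystander is lifted, carried or pushed away by more than 20 mm, or tipped (distance of any of reagent, dishes, tweezers, weight, marker, wash_bottle from where it was at the start of the episode above 0.02 m or angle between any of reagent, dishes, tweezers, weight, marker, wash_bottle's own z axis and vertical above 0.3 rad).
It also fails if it takes over 51 s, if anything falls off the work surface, if the arm or the gripper's body presses on something with over 40 N, if the wrist force passes 120 N, or if a joint passes its speed limit or range.

## Robot

A 6-joint arm with a two-finger parallel gripper is mounted at the origin on a cart in front of the work surface, level with it; the furniture and walls round the work are solid. World frame = base frame: x ahead of the robot, y to its left, z up, the work surface at z = 0. Lengths are in m, angles in rad, forces in N, time in s.
With the tool pointing down it reaches from about 0.375 to 0.975 m from the base axis. Payload 3.8 kg.
Tool frame: the origin (TCP) lies midway between the tips of the shut fingers; the grasp point (between the pads) lies 19 mm behind it; y points along the fingers, x is the direction in which the jaws open and shut, and the axes are right-handed (so a half turn about y gives the same grasp; the last joint's range is limited). The gripper opens to 85 mm and grips with 20 to 120 N. Pads are 22 mm wide; open, the fingers measure 114 mm over their backs; the gripper's body (76 mm by 85 mm) begins 54 mm behind the grasp point. The pads swing forward as they close: fully open they stand 13 mm farther back than shut.
Start: joints at [-1.281, 0.264, 1.604, -0, 1.274, -0.037], TCP at [0.217, -0.639, 0.231] pointing down, gripper open.
Joint ranges: [-2.63, 2.63], [-0.94, 2.18], [0.31, 2.57], [-1.31, 4.45], [0, 2.66], [-2.55, 2.55]. Speed limits (rad/s): [2.57, 2.57, 3.14, 3.14, 3.14, 3.14].

## Interface

Orientations are given as a unit quaternion [x, y, z, w].
In Python, from workcell import ctrl, fingers, grab_frame gives the robot as it stands. Calls block until the motion is done:
- ctrl.move_pose(position, orientation): joint-space move of the TCP to a pose.
- ctrl.servo_line(position, orientation=None, speed=0.15, contact_N=None): straight line of the TCP; orientation=None keeps the orientation; speed is the mean speed in m/s. With contact_N (N) it stops when the force on the tool has changed by that much, and returns True; else False.
- ctrl.goto_joints(angles): joint-space move.
- fingers.grip(opening, squeeze=None): finger opening in m; squeeze is the grip in N (None keeps the last); returns when the fingers have stopped.
- ctrl.dwell(seconds).
- ctrl.inverse_kinematics(position, orientation): joint angles nearest the present ones, or None.
- ctrl.observe(): the state.
- grab_frame(name): name is "side" or "top"; returns a dict with "image" (420x560x3 uint8, red, green, blue), "range_z" (420x560 float32, m along the optical axis (not along the pixel's ray), 0 where there is no reading), "mtx" (3x3 intrinsics, pixels), "position" and "rotation" of the camera in the world. Camera axes: x right, y up, looking along -z (the intrinsics and any distortion apply to the point x, -y, -z); pixel columns grow to the right and rows downward; lengths in m; the calibration is good to about 2 mm. A picture is of the moment at which its call begins.
A pose or a line that the arm cannot do raises ctrl.MotionError and nothing moves.
- ctrl.finish_job(): hands the job in, once; it reports no verdict.
The state is a dict: "time_s": time; "joint_positions": joint angles; "qd": joint speeds; "effort": joint torques, N m; "position": TCP position; "tcp_rot": TCP orientation; "contact_force": force on the tool from outside, world axes, zero at the start; "wrist_torque": the same for the moment, N m; "opening": finger opening in m.
Only numpy, scipy, OpenCV 4.12 (cv2) and the standard library are available. Lean on these libraries where they do the work, as an engineer would, in place of code of your own. Each camera call takes 0.05 s, during which the arm holds its last target.

## Working session

There is one attempt and no reset: what is moved stays moved. The work goes in short steps, each a Python script; the robot and the scene stay as the last script left them, time stands still between calls to the robot, and variables do not carry over. Pictures are saved under pics/ and viewed, and the job is handed in when it is done.

```bash
ls; mkdir -p pics; python3 - <<'E'
from workcell import ctrl, fingers, grab_frame
import cv2,numpy as np,pickle
for n in ("side","top"):
    f=grab_frame(n); pickle.dump(f,open(f'pics/{n}0.pkl','wb'))
    cv2.imwrite(f'pics/{n}0.png',f['image'][:,:,::-1]); print(n,f['mtx'],f['position'],f['rotation'],[k for k in f])
print(ctrl.observe())
E
```

```text
pics
side [[434.59145099   0.         279.72373673]
 [  0.         434.59145099 203.21320436]
 [  0.           0.           1.        ]] [0.21864517 0.47165129 0.42402483] [-0.11257311  0.53866691  0.82064205 -0.15398663] ['image', 'range_z', 'mtx', 'position', 'rotation']
top [[495.62697478   0.         268.58354082]
 [  0.         495.62697478 206.99007035]
 [  0.           0.           1.        ]] [ 0.30207615 -0.31208858  1.14731202] [-0.07076219  0.07508209  0.72903462 -0.67665643] ['image', 'range_z', 'mtx', 'position', 'rotation']
{'time_s': 0.1, 'joint_positions': array([-1.28091345e+00,  2.64711698e-01,  1.60524438e+00, -2.04316805e-05,
        1.27373553e+00, -3.68945281e-02]), 'qd': array([ 0.00024941, -0.00146935, -0.00169576, -0.00088475, -0.0005144 ,
        0.00042137]), 'effort': array([ 1.61486942e-04, -5.16703320e+01, -3.68591738e+01, -5.95682650e-05,
        6.30898954e-03, -8.24882477e-05]), 'position': array([ 0.21647205, -0.63863371,  0.23005996]), 'tcp_rot': array([-0.57422425,  0.41259854, -0.41141659,  0.57512203]), 'contact_force': array([ 0.29270809, -0.31782115, -0.91024144]), 'wrist_torque': array([0.04004983, 0.02924705, 0.02913946]), 'opening': 0.08524140073612407}
```

View pics/side0.png

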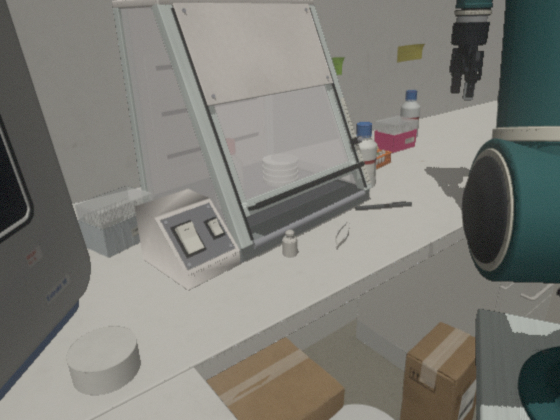

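View pics/top0.png

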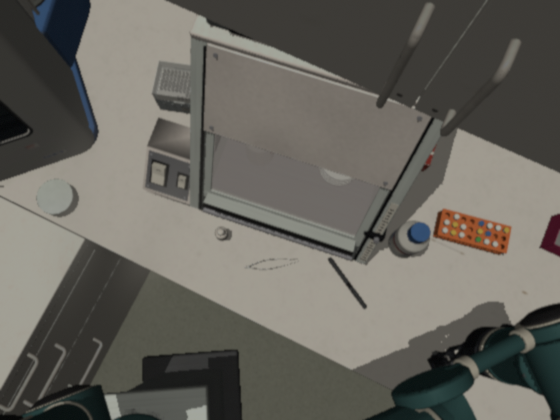

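The side view shows the control box at about (190,235), with the fan rocker at (188,237) and the lamp at (215,227). The dark lip runs from (248,207) to (365,168), and the black pointer is near (357,140). In the top view the rockers are at (158,173) and (182,182), and the pointer is near (375,235). Next I'll zoom in and deproject.

```bash
cat > h.py <<'E'
import numpy as np,cv2,pickle
from scipy.spatial.transform import Rotation as R
def cloud(f):
    z=f['range_z'];m=f['mtx'];h,w=z.shape
    u,v=np.meshgrid(np.arange(w),np.arange(h))
    p=np.stack([(u-m[0,2])/m[0,0]*z,-(v-m[1,2])/m[1,1]*z,-z],-1)
    P=p@R.from_quat(f['rotation']).as_matrix().T+f['position']
    P[z==0]=np.nan
    return P
def ray(f,u,v):
    m=f['mtx'];d=np.array([(u-m[0,2])/m[0,0],-(v-m[1,2])/m[1,1],-1])
    return np.array(f['position']),R.from_quat(f['rotation']).as_matrix()@d
def proj(f,P):
    p=R.from_quat(f['rotation']).as_matrix().T@(np.asarray(P)-f['position'])
    m=f['mtx'];return np.array([m[0,2]+m[0,0]*p[0]/-p[2],m[1,2]-m[1,1]*p[1]/-p[2]])
def crop(f,r,s,name):
    x0,y0,x1,y1=r
    cv2.imwrite(name,cv2.resize(np.ascontiguousarray(f['image'][y0:y1,x0:x1,::-1]),None,fx=s,fy=s,interpolation=cv2.INTER_CUBIC))
E
python3 - <<'E'
from h import *
s=pickle.load(open('pics/side0.pkl','rb'));t=pickle.load(open('pics/top0.pkl','rb'))
crop(s,(130,130,390,290),3,'pics/sc.png');crop(t,(130,130,420,280),2.7,'pics/tc.png')
C=cloud(s);T=cloud(t)
for n,c,u,v in [('fan s',C,188,237),('lamp s',C,215,227),('table s',C,320,290),('weight',C,290,245),('fan t',T,158,173),('lamp t',T,182,182),('table t',T,300,300),('topL',T,208,50),('topR',T,425,118),('panelt',T,300,100),('guideR bottom',T,362,255),('guideL bot',T,198,205)]:
    print(n,c[v,u].round(4))
E
```

```text
fan s [ 0.6195 -0.0828  0.0788]
lamp s [ 0.5957 -0.1339  0.0781]
table s [ 0.3924 -0.1182  0.0019]
weight [ 0.4767 -0.1998  0.0296]
fan t [ 0.6204 -0.0871  0.0826]
lamp t [ 0.5978 -0.1384  0.0748]
table t [ 0.3212 -0.3835 -0.0021]
topL [ 0.7083 -0.246   0.4378]
topR [ 0.5707 -0.5693  0.4375]
panelt [ 0.6302 -0.3861  0.4008]
guideR bottom [ 0.4064 -0.5229  0.065 ]
guideL bot [ 0.5473 -0.1689  0.0541]
```

View pics/sc.png

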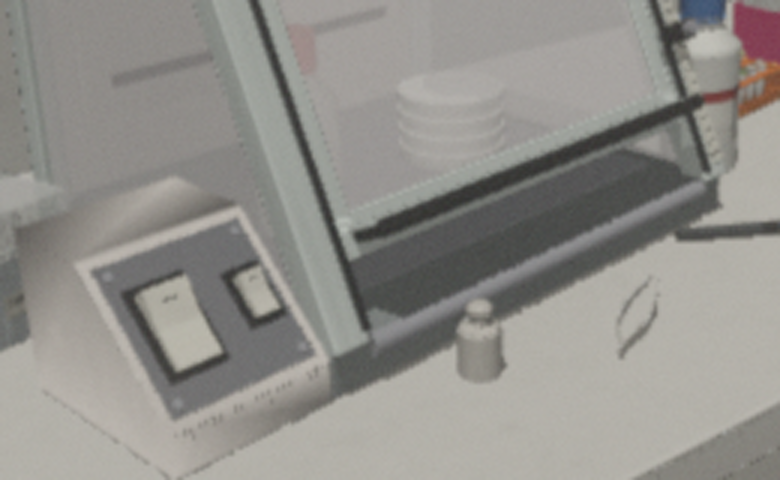

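View pics/tc.png

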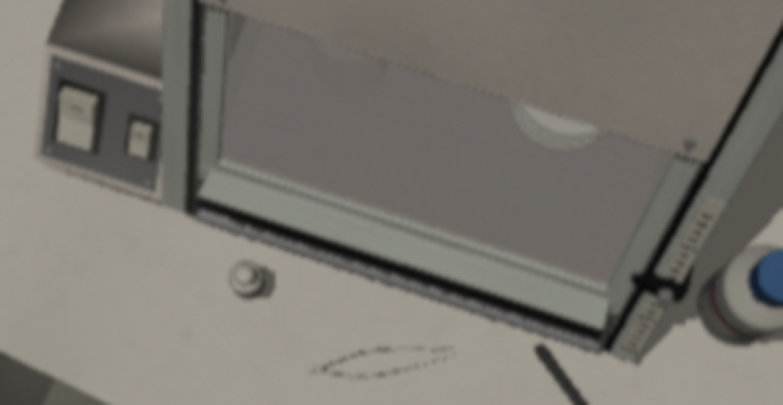

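The zooms show the lip's dark bead from (355,235) to (700,100) in the side crop, the pointer clip at about (680,33) there, and in the top crop the pointer at about (655,285). Next I'll fit planes to get the yaw, then triangulate the lip and pointer.

```bash
python3 - <<'E'
from h import *
s=pickle.load(open('pics/side0.pkl','rb'));t=pickle.load(open('pics/top0.pkl','rb'))
C=cloud(s);T=cloud(t)
def plane(P):
    P=P.reshape(-1,3);P=P[~np.isnan(P[:,0])]
    for _ in range(5):
        c=np.median(P,0) if _==0 else P.mean(0)
        n=np.linalg.svd(P-c,full_matrices=False)[2][2]
        d=(P-c)@n;P=P[abs(d)<max(2*d.std(),.002)]
    n=n*np.sign(n[2]);return n,c,d.std(),len(P)
def poly(Cl,pts):
    m=np.zeros(Cl.shape[:2],np.uint8);cv2.fillPoly(m,[np.array(pts,np.int32)],1);return Cl[m>0]
for nm,p in [('panel s',poly(C,[(185,15),(310,10),(325,78),(215,98)])),('panel t',poly(T,[(212,55),(415,118),(385,178),(213,125)])),
  ('box s',poly(C,[(165,222),(205,205),(230,245),(190,265)])),('box t',poly(T,[(150,153),(188,162),(186,192),(150,182)])),('table t',poly(T,[(210,250),(350,310),(330,340),(180,270)]))]:
    n,c,sd,k=plane(p);print(nm,n.round(4),c.round(4),'yaw',np.degrees(np.arctan2(-n[1],-n[0])).round(2),'tilt',np.degrees(np.arccos(n[2])).round(2),sd.round(4),k)
# view depth around lip in side and top
for u in (270,290,310,330,350):
    for v in range(165,215,3):
        pass
crop(s,(330,110,390,190),9,'pics/ptr_s.png');crop(t,(335,200,405,265),10,'pics/ptr_t.png')
crop(s,(235,170,305,240),9,'pics/lipL_s.png')
E
```

```text
panel s [-0.836   0.3502  0.4224] [ 0.6076 -0.3835  0.3631] yaw -22.73 tilt 65.01 0.0008 7175
panel t [-0.8356  0.3517  0.4221] [ 0.6095 -0.3956  0.3711] yaw -22.82 tilt 65.04 0.0009 12465
box s [-0.6565  0.2534  0.7105] [ 0.6135 -0.1052  0.0732] yaw -21.11 tilt 44.73 0.0018 1619
box t [-0.6391  0.24    0.7308] [ 0.621  -0.1119  0.0809] yaw -20.58 tilt 43.05 0.0024 951
table t [-2.e-04  1.e-03  1.e+00] [ 0.3411 -0.3143  0.0012] yaw -77.76 tilt 0.06 0.0017 4757
```

View pics/ptr_s.png

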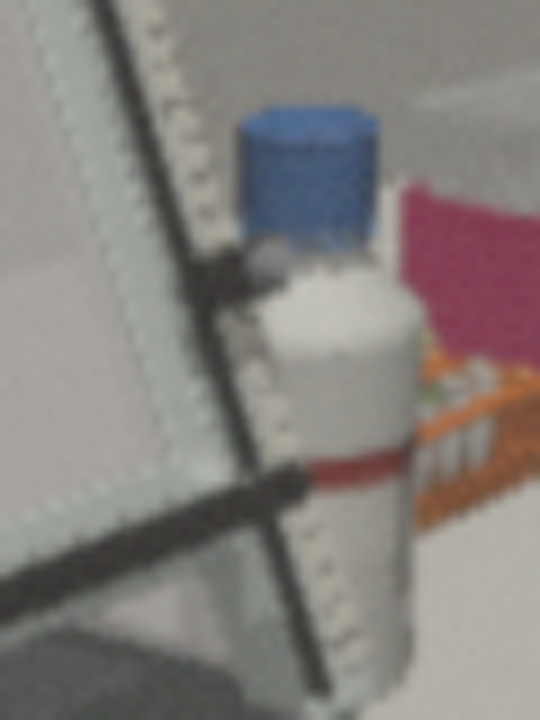

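View pics/ptr_t.png

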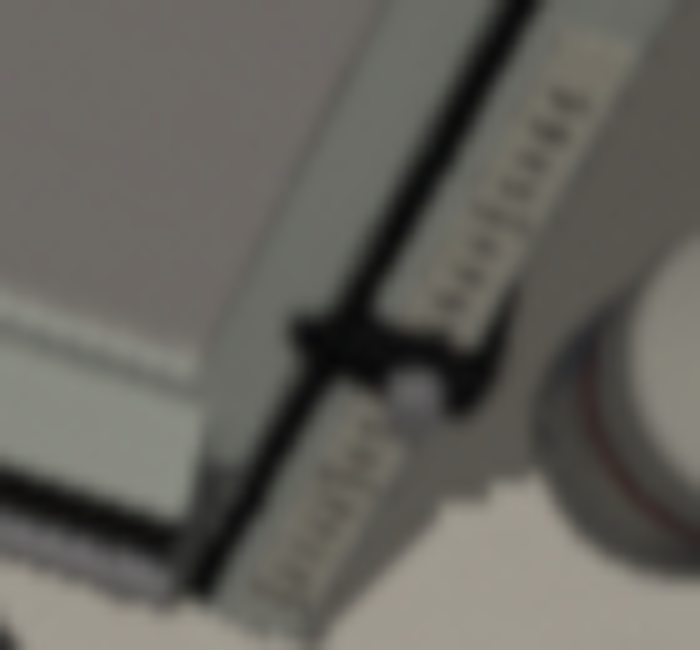

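View pics/lipL_s.png

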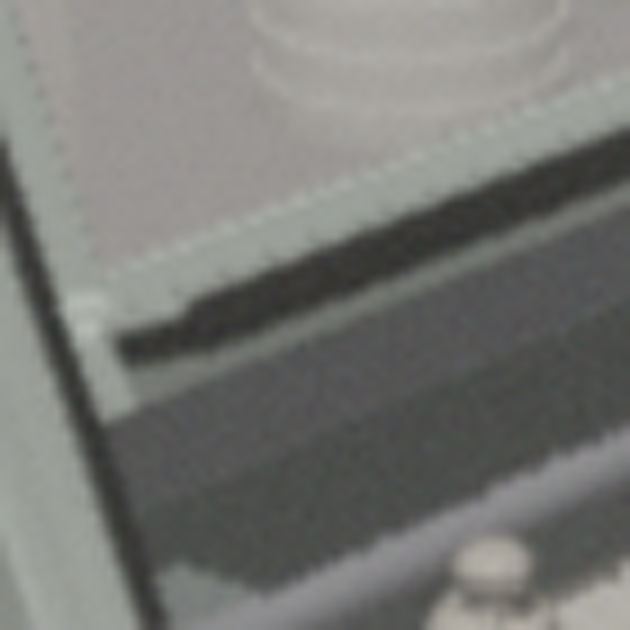

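```bash
cat >> h.py <<'E'
YAW=np.radians(-22.78);RH=R.from_euler('z',YAW).as_matrix()
c25,s25=np.cos(np.radians(25)),np.sin(np.radians(25))
UP=RH@[s25,0,c25];IN=RH@[c25,0,-s25];YL=RH@[0,1,0]
S=np.stack([IN,YL,UP])  # slope coords
def tri(fa,a,fb,b):
    p,d=ray(fa,*a);q,e=ray(fb,*b)
    A=np.stack([d,-e],1);x=np.linalg.lstsq(A,q-p,rcond=None)[0]
    P,Q=p+d*x[0],q+e*x[1];return (P+Q)/2,np.linalg.norm(P-Q)
E
python3 - <<'E'
from h import *
s=pickle.load(open('pics/side0.pkl','rb'));t=pickle.load(open('pics/top0.pkl','rb'))
C=cloud(s);T=cloud(t)
for n,a,b in [('ptr',(351.7,141.7),(364,233.5)),('lipR',(363.9,163.6),(352.5,254))]:
    P,e=tri(s,a,t,b);print(n,P.round(4),e.round(4),(S@P).round(4))
# depth at lip in side: print S coords along columns
for u in (270,290,310,330,350):
    print(u,[tuple((S@C[v,u]*1000).round(0)) for v in range(164,212,2)] if u!=0 else 0)
print('lip t')
for u in (230,260,290,320,345):
    print(u,[(v,*(S@T[v,u]*1000).round(0)) for v in range(int(190+(u-200)*.3),int(190+(u-200)*.3)+28,2)])
E
```

```text
ptr [ 0.4404 -0.5155  0.1503] 0.0018 [ 0.4854 -0.3047  0.3922]
lipR [ 0.4049 -0.4954  0.1061] 0.0021 [ 0.4674 -0.3     0.335 ]
270 [(np.float64(501.0), np.float64(-56.0), np.float64(402.0)), (np.float64(502.0), np.float64(-55.0), np.float64(398.0)), (np.float64(501.0), np.float64(-52.0), np.float64(394.0)), (np.float64(501.0), np.float64(-51.0), np.float64(390.0)), (np.float64(502.0), np.float64(-50.0), np.float64(386.0)), (np.float64(501.0), np.float64(-47.0), np.float64(383.0)), (np.float64(501.0), np.float64(-45.0), np.float64(379.0)), (np.float64(501.0), np.float64(-44.0), np.float64(375.0)), (np.float64(503.0), np.float64(-44.0), np.float64(371.0)), (np.float64(500.0), np.float64(-40.0), np.float64(368.0)), (np.float64(502.0), np.float64(-40.0), np.float64(364.0)), (np.float64(501.0), np.float64(-37.0), np.float64(360.0)), (np.float64(502.0), np.float64(-36.0), np.float64(356.0)), (np.float64(503.0), np.float64(-36.0), np.float64(353.0)), (np.float64(499.0), np.float64(-31.0), np.float64(349.0)), (np.float64(498.0), np.float64(-28.0), np.float64(345.0)), (np.float64(496.0), np.f
[... 10053 characters left out ...]
64(493.0), np.float64(-276.0), np.float64(344.0)), (241, np.float64(488.0), np.float64(-277.0), np.float64(344.0)), (243, np.float64(485.0), np.float64(-278.0), np.float64(341.0)), (245, np.float64(477.0), np.float64(-278.0), np.float64(345.0)), (247, np.float64(475.0), np.float64(-280.0), np.float64(341.0)), (249, np.float64(470.0), np.float64(-281.0), np.float64(342.0)), (251, np.float64(466.0), np.float64(-282.0), np.float64(340.0)), (253, np.float64(465.0), np.float64(-284.0), np.float64(334.0)), (255, np.float64(504.0), np.float64(-293.0), np.float64(269.0)), (257, np.float64(499.0), np.float64(-294.0), np.float64(269.0)), (259, np.float64(511.0), np.float64(-299.0), np.float64(243.0))]
```

```bash
python3 - <<'E'
from h import *
s=pickle.load(open('pics/side0.pkl','rb'));t=pickle.load(open('pics/top0.pkl','rb'))
for nm,f,(x0,y0,x1,y1) in [('s',s,(346,134,364,148)),('t',t,(360,228,388,244))]:
    C=cloud(f);g=f['image'].max(-1)
    print(nm)
    for v in range(y0,y1):
        print(v,' '.join(f"{g[v,u]:3d}" for u in range(x0,x1)))
    for v in range(y0,y1,1):
        print(v,' '.join("%d/%d/%d"%tuple(np.nan_to_num(S@C[v,u]*1000)) if g[v,u]<75 else '-' for u in range(x0,x1)))
E
```

```text
s
134 144 108  74  71 108 146 147 146 157 151 121 101 103 105 110 114 116 117
135 139 122  87  65  95 144 157 163 165 165 141 110 103 103 105 113 113 114
136 153 139  98  64  75 130 155 158 154 148 131 100  90  99 106 112 116 112
137 157 143 108  73  66 102 134 135 116  95  99  87 100 125 127 124 122 114
138 157 147 126  84  66  86  96  97  80  66  66  91 117 125 127 129 126 121
139 160 154 140 100  63  61  65  67  64  63  61  89 110 115 121 124 133 135
140 160 157 142 109  72  61  57  64  59  60  63  75  94  97 109 118 147 159
141 161 159 141 113  74  58  58  60  57  62  59  64  83  83  92 115 167 186
142 160 156 142 111  77  61  59  59  60  62  56  64  78  96 130 152 182 193
143 162 158 150 124  90  65  59  53  66  66  73  85 119 146 177 186 191 193
144 159 160 156 139 115  79  58  61  83  95  91 111 142 175 186 190 190 192
145 162 161 157 144 125  81  58  67 106 122 109 109 123 171 187 189 191 191
146 162 161 159 145 123  89  64  66 103 120 126 124 132 161 184 190 191 191
147 161 159 157 148 119  92  66  62  79 115 127 128 128 148 176 183 185 186
134 - - 494/-312/411 492/-314/411 
[... 5562 characters left out ...]
64 - - - - 495/-326/369 481/-324/390 - - - - - 486/-336/390 486/-338/391 485/-339/393 486/-342/392 489/-344/390 578/-371/271 - - -
240 - - - 491/-310/362 497/-313/355 493/-314/362 494/-316/361 - - - - - - - - - - - - 485/-337/388 484/-339/389 486/-341/389 485/-342/391 577/-370/268 - - - -
241 - - 497/-310/349 493/-311/355 494/-313/356 495/-315/355 495/-317/357 - - - - - - - - - - - - 572/-362/266 487/-340/383 485/-341/387 573/-368/268 - - - - -
242 - 499/-310/341 494/-310/350 494/-312/351 496/-314/350 494/-316/353 - - - - - - - - - - - - - - 571/-365/266 572/-367/266 - - - - - -
243 - 496/-310/343 494/-311/347 495/-313/347 494/-315/349 495/-317/348 - - - - - - - - - - - - - - - - - - - - - -
```

```bash
cat >> h.py <<'E'
def Hrot(pitch,flip=False):
    # tool y points along hood x, pitched down by pitch deg ; tool x along hood y
    p=np.radians(pitch);y=RH@[np.cos(p),0,-np.sin(p)];x=YL*(-1 if flip else 1)
    return R.from_matrix(np.stack([x,y,np.cross(x,y)],1)).as_quat()
W=lambda i,y,u:S.T@np.array([i,y,u])
FUP=RH@[np.sqrt(.5),0,np.sqrt(.5)];FN=RH@[-np.sqrt(.5),0,np.sqrt(.5)]
E
python3 - <<'E'
from h import *
from workcell import ctrl
s=pickle.load(open('pics/side0.pkl','rb'));t=pickle.load(open('pics/top0.pkl','rb'))
F=np.stack([FN,YL,FUP])
C=cloud(s);T=cloud(t)
# profile across face coords
for nm,f in (('s',s),('t',t)):
    P=cloud(f).reshape(-1,3);g=f['image'].reshape(-1,3).min(-1)
    q=P@F.T*1000
    m=(abs(q[:,1]-(F@[.6195,-.0828,.0788]*1000)[1])<10)&(abs(P[:,2]-.07)<.06)&(abs(q[:,2]-(F@[.6195,-.0828,.0788]*1000)[2])<45)
    for b in range(int(q[m,2].min()),int(q[m,2].max()),4):
        k=m&(abs(q[:,2]-b)<2)
        if k.sum(): print(nm,b,k.sum(),'N',np.median(q[k,0]).round(1),'g',np.median(g[k]))
    P0=F@[.6195,-.0828,.0788]*1000
    m=(abs(q[:,2]-P0[2])<15)&(abs(q[:,0]-P0[0])<15)&(abs(q[:,1]-P0[1])<75)
    for b in range(int(q[m,1].min()),int(q[m,1].max()),3):
        k=m&(abs(q[:,1]-b)<1.5)
        if k.sum(): print(nm,'y',b,k.sum(),'N',np.median(q[k,0]).round(1),'g',np.median(g[k]))
E
```

```text
s 437 11 N -377.6 g 112.0
s 441 21 N -378.1 g 113.0
s 445 26 N -377.8 g 113.0
s 449 27 N -377.9 g 110.0
s 453 24 N -376.6 g 64.0
s 457 29 N -372.3 g 155.0
s 461 24 N -371.5 g 171.0
s 465 23 N -372.1 g 170.0
s 469 23 N -371.8 g 170.0
s 473 25 N -371.7 g 170.0
s 477 22 N -371.8 g 170.0
s 481 28 N -371.2 g 166.0
s 485 23 N -370.7 g 162.0
s 489 28 N -369.7 g 161.0
s 493 23 N -368.2 g 159.0
s 497 26 N -366.8 g 157.0
s 501 23 N -366.3 g 161.0
s 505 15 N -365.8 g 153.0
s 509 15 N -377.0 g 94.0
s 513 21 N -377.2 g 86.0
s 517 25 N -378.0 g 110.0
s 521 23 N -377.8 g 111.0
s 525 21 N -377.9 g 111.0
s y 88 6 N -377.1 g 122.0
s y 91 17 N -377.4 g 106.0
s y 94 9 N -376.8 g 121.0
s y 97 9 N -371.5 g 150.0
s y 100 21 N -371.2 g 161.0
s y 103 20 N -371.8 g 159.5
s y 106 20 N -370.7 g 161.5
s y 109 27 N -371.0 g 160.0
s y 112 41 N -372.5 g 135.0
s y 115 29 N -376.3 g 65.0
s y 118 29 N -376.6 g 73.0
s y 121 26 N -377.7 g 109.0
s y 124 26 N -377.7 g 111.0
s y 127 22 N -377.5 g 111.0
s y 130 21 N -378.1 g 111.0
s y 133 31 N -378.0 g 111.0
s y 136 22 N -377.7 g 109.0
s y 139 21 N -377.4 g 104.0
s y 142 16
[... 1409 characters left out ...]
N -380.4 g 71.0
t y 124 16 N -379.7 g 75.0
t y 127 14 N -379.7 g 75.5
t y 130 13 N -379.6 g 75.0
t y 133 15 N -379.8 g 75.0
t y 136 16 N -379.9 g 74.0
t y 139 12 N -379.0 g 68.0
t y 142 17 N -378.8 g 46.0
t y 145 20 N -377.1 g 50.0
t y 148 20 N -373.3 g 95.5
t y 151 12 N -373.0 g 113.5
t y 154 12 N -372.7 g 123.0
t y 157 12 N -372.9 g 113.5
t y 160 15 N -372.3 g 112.0
t y 163 13 N -372.8 g 117.0
t y 166 14 N -372.9 g 126.5
t y 169 13 N -372.7 g 116.0
t y 172 14 N -372.5 g 116.5
t y 175 13 N -372.5 g 104.0
t y 178 1 N -373.9 g 70.0
t y 181 14 N -378.3 g 67.0
t y 184 14 N -379.2 g 65.0
t y 187 14 N -380.3 g 71.0
t y 190 12 N -380.0 g 85.0
t y 193 15 N -379.7 g 120.0
t y 196 13 N -381.0 g 130.0
```

```bash
python3 - <<'E'
from h import *
from workcell import ctrl
print('lip mid',W(.468,-.132,.3355),'weight S',S@[.4767,-.1998,.03])
for y in (-.25,-.2,-.15,-.1,-.05,0):
  for pit in (-20,0,15,25,40):
    for fl in (0,1):
      q=[ctrl.inverse_kinematics(W(.49,y,u),Hrot(pit,fl)) for u in (.305,.38)]
      if q[0] is not None and q[1] is not None: print(y,pit,fl,np.round(q[0],2),np.round(q[1],2))
P=np.array([.6195,-.0828,.0788])+.017*FUP
for d in (.0,.1):
  for fl in (0,1): print(d,fl,ctrl.inverse_kinematics(P+d*FN,Hrot(45,fl)))
E
```

```text
lip mid [ 0.47068661 -0.34083241  0.10628092] weight S [4.55771950e-01 3.59997964e-04 2.45631288e-01]
-0.25 -20 0 [-1.26  1.04  2.26  2.22  2.02  1.43] [-1.2   0.86  2.3   2.34  1.94  1.55]
-0.25 -20 1 [-1.26  1.04  2.26  2.22  2.02 -1.71] [-1.2   0.86  2.3   2.34  1.94 -1.59]
-0.25 0 0 [-1.31  0.72  2.42  2.23  1.57  1.57] [-1.24  0.53  2.43  2.29  1.45  1.71]
-0.25 0 1 [-1.31  0.72  2.42  2.23  1.57 -1.57] [-1.24  0.53  2.43  2.29  1.45 -1.44]
-0.25 15 0 [-1.28  0.45  2.47  2.2   1.18  1.75] [-1.21  0.27  2.45  2.19  1.04  1.92]
-0.25 15 1 [-1.28  0.45  2.47  2.2   1.18 -1.39] [-1.21  0.27  2.45  2.19  1.04 -1.22]
-0.25 25 0 [-1.24  0.29  2.47  2.11  0.9   1.93] [-1.17  0.14  2.42  2.02  0.78  2.15]
-0.25 25 1 [-1.24  0.29  2.47  2.11  0.9  -1.21] [-1.17  0.14  2.42  2.02  0.78 -1.  ]
-0.25 40 1 [-1.14  0.14  2.39  1.75  0.56 -0.75] [-1.09  0.04  2.32  1.5   0.51 -0.41]
-0.2 -20 0 [-1.16  1.06  2.31  2.3   2.08  1.39] [-1.09  0.87  2.36  2.42  1.98  1.51]
-0.2 -20 1 [-1.16  1.06  2.31  2.3   2.08 -1.75] [-1.09  0.87  2.36  2.42  1.98 -1.63]
-0.2 0 0 [-1.21  0.73  2.48  2.33  1.62  
[... 1263 characters left out ...]
 0 [-0.7   1.12  2.4   2.77  2.28  1.43] [-0.66  0.89  2.45  2.85  2.12  1.51]
-0.05 -20 1 [-0.7   1.12  2.4   2.77  2.28 -1.71] [-0.66  0.89  2.45  2.85  2.12 -1.63]
-0.05 40 1 [-0.64 -0.01  2.56  2.53  0.32 -1.14] [-0.62 -0.12  2.47  1.97  0.18 -0.54]
0 -20 0 [-0.5   1.12  2.41  3.01  2.31  1.52] [-0.49  0.9   2.46  3.04  2.14  1.55]
0 -20 1 [-0.5   1.12  2.41  3.01  2.31 -1.62] [-0.49  0.9   2.46  3.04  2.14 -1.59]
0 40 0 [-0.48 -0.02  2.57  2.92  0.29  1.73] [-0.47 -0.13  2.48  2.53  0.1   2.14]
0 40 1 [-0.48 -0.02  2.57  2.92  0.29 -1.41] [-0.47 -0.13  2.48  2.53  0.1  -1.  ]
0.0 0 None
0.0 1 None
0.1 0 [ 0.03013189 -0.21596854  2.43841585 -1.04046489  0.34692577 -0.24569995]
0.1 1 None
```

```bash
cat >> h.py <<'E'
def Arot(az,pitch,roll=0):
    a,p=np.radians([az,pitch]);y=np.array([np.cos(p)*np.cos(a),np.cos(p)*np.sin(a),-np.sin(p)])
    x=np.array([-np.sin(a),np.cos(a),0])
    M=np.stack([x,y,np.cross(x,y)],1)
    return (R.from_matrix(M)*R.from_euler('y',roll,degrees=True)).as_quat()
F=np.stack([FN,YL,FUP])
PRESS=F.T@np.array([-.367,.162,.498])
E
python3 - <<'E'
from h import *
from workcell import ctrl
print(PRESS)
for az in (-40,-23,-8,10,30):
  for pit in (45,55,65,75,90):
    for rl in (0,90,180,270):
      q=[ctrl.inverse_kinematics(PRESS+d*FN,Arot(az,pit,rl)) for d in (-.006,.06)]
      if all(x is not None for x in q) and abs(q[0][3])<1.2: print(az,pit,rl,np.round(q[0],2),np.round(q[1],2))
print('lip')
for y in (-.28,-.25,-.2,-.13,-.05,.0):
  for az in (-70,-55,-45,-35,-23,-10,5):
    for pit in (0,15,25,35,45):
     for rl in (0,90):
      q=[ctrl.inverse_kinematics(W(.49,y,u),Arot(az,pit,rl)) for u in (.300,.385)]
      if all(x is not None for x in q) and max(abs(x[3]) for x in q)<1.31: print(y,az,pit,rl,np.round(q[0],2),np.round(q[1],2))
E
```

```text
[ 0.62666326 -0.08746232  0.09263099]
-40 55 0 [ 0.03  0.13  2.19 -0.89  0.51 -0.12] [ 0.07 -0.02  2.24 -0.78  0.6  -0.21]
-40 55 90 [ 0.03  0.13  2.19 -0.89  0.51  1.45] [ 0.07 -0.02  2.24 -0.78  0.6   1.36]
-40 55 270 [ 0.03  0.13  2.19 -0.89  0.51 -1.69] [ 0.07 -0.02  2.24 -0.78  0.6  -1.78]
-40 65 0 [-0.04  0.15  2.1  -0.48  0.6  -0.55] [-0.    0.01  2.15 -0.44  0.69 -0.58]
-40 65 90 [-0.04  0.15  2.1  -0.48  0.6   1.02] [-0.    0.01  2.15 -0.44  0.69  0.99]
-40 65 270 [-0.04  0.15  2.1  -0.48  0.6  -2.12] [-0.    0.01  2.15 -0.44  0.69 -2.15]
-40 75 0 [-0.1   0.2   1.99 -0.22  0.75 -0.83] [-0.07  0.06  2.05 -0.21  0.83 -0.82]
-40 75 90 [-0.1   0.2   1.99 -0.22  0.75  0.74] [-0.07  0.06  2.05 -0.21  0.83  0.75]
-40 75 180 [-0.1   0.2   1.99 -0.22  0.75  2.31] [-0.07  0.06  2.05 -0.21  0.83  2.32]
-40 75 270 [-0.1   0.2   1.99 -0.22  0.75 -2.4 ] [-0.07  0.06  2.05 -0.21  0.83 -2.39]
-40 90 0 [-0.18  0.31  1.82 -0.    1.01 -1.05] [-0.16  0.19  1.88 -0.    1.07 -1.04]
-40 90 90 [-0.18  0.31  1.82 -0.    1.01  0.52] [-0.16  0.19  1.88 -0.    1.07  0.54]
-40 90 180 [-0.18  0.31  1.82 
[... 4974 characters left out ...]
  0.36  2.18  1.31  0.99 -2.41] [-1.27  0.25  2.12  1.24  1.01 -2.2 ]
-0.25 5 45 90 [-1.25  0.28  2.16  1.12  0.87 -2.17] [-1.2   0.2   2.07  1.03  0.92 -1.96]
-0.2 5 45 90 [-1.18  0.23  2.23  1.18  0.82 -2.17] [-1.13  0.14  2.14  1.06  0.86 -1.94]
-0.13 5 45 90 [-1.06  0.16  2.32  1.26  0.74 -2.16] [-1.01  0.07  2.22  1.1   0.78 -1.9 ]
-0.05 -70 45 0 [-0.14  0.15  2.33 -1.3   0.7   0.58] [-0.16  0.07  2.23 -1.12  0.76  0.31]
-0.05 -70 45 90 [-0.14  0.15  2.33 -1.3   0.7   2.15] [-0.16  0.07  2.23 -1.12  0.76  1.88]
0.0 -70 45 0 [-0.03  0.18  2.29 -1.23  0.77  0.6 ] [-0.06  0.1   2.19 -1.08  0.83  0.35]
0.0 -70 45 90 [-0.03  0.18  2.29 -1.23  0.77  2.17] [-0.06  0.1   2.19 -1.08  0.83  1.92]
```

```bash
python3 - <<'E'
from h import *
from workcell import ctrl
from scipy.optimize import least_squares
rows=[]
for r in (.45,.6,.75):
  for z in (.15,.3,.45):
    for pit in (60,75,90):
      q=ctrl.inverse_kinematics([r,0,z],Arot(0,pit,90))
      if q is not None and abs(q[3])<.01: rows.append((r,z,*q))
rows=np.array(rows)
def model(p,q):
    a=q[:,1];b=a+q[:,2];c=b+q[:,4]
    return (p[0]+p[1]*np.sin(a)+p[2]*np.sin(b)+p[5]*np.cos(b)+p[3]*np.sin(c), p[4]+p[1]*np.cos(a)+p[2]*np.cos(b)-p[5]*np.sin(b)+p[3]*np.cos(c))
f=lambda p:np.r_[model(p,rows[:,2:])[0]-rows[:,0],model(p,rows[:,2:])[1]-rows[:,1]]
o=least_squares(f,[0,.4,.4,.25,.3,0]);print(o.x.round(4),abs(o.fun).max())
p=o.x
for y in (-.27,-.22,-.17,-.13):
  for az in (-35,-23,-10,0):
    for pit in (15,25,35):
      qs=[ctrl.inverse_kinematics(W(.49,y,u),Arot(az,pit,0)) for u in (.300,.385)]
      if any(x is None for x in qs): continue
      q=qs[0]
      a=q[1];b=a+q[2]
      rE=p[0]+p[1]*np.sin(a)+0*p[5];zE=p[4]+p[1]*np.cos(a)
      rW=rE+p[2]*np.sin(b)+p[5]*np.cos(b);zW=zE+p[2]*np.cos(b)-p[5]*np.sin(b)
      print(y,az,pit,np.round(q,2),'E',round(rE,3),round(zE,3),'W',round(rW,3),round(zW,3))
E
```

```text
[0.0006 0.5115 0.5662 0.3479 0.2524 0.0013] 3.4842870463625e-05
-0.27 -35 15 [-1.16  0.45  2.53  2.56  1.17  1.66] E 0.222 0.714 W 0.313 0.155
-0.27 -35 25 [-1.13  0.28  2.52  2.49  0.84  1.8 ] E 0.14 0.745 W 0.332 0.212
-0.27 -35 35 [-1.09  0.16  2.47  2.32  0.54  2.03] E 0.081 0.757 W 0.36 0.264
-0.27 -23 15 [-1.32  0.47  2.45  2.16  1.18  1.76] E 0.234 0.708 W 0.357 0.155
-0.27 -23 25 [-1.27  0.32  2.44  2.07  0.92  1.94] E 0.161 0.738 W 0.371 0.212
-0.27 -23 35 [-1.22  0.21  2.4   1.88  0.68  2.2 ] E 0.106 0.753 W 0.392 0.264
-0.27 -10 15 [-1.41  0.52  2.32  1.81  1.22  1.87] E 0.255 0.696 W 0.421 0.155
-0.27 -10 25 [-1.37  0.39  2.32  1.72  1.02  2.05] E 0.193 0.726 W 0.43 0.212
-0.27 -10 35 [-1.3   0.28  2.3   1.56  0.83  2.28] E 0.142 0.744 W 0.443 0.264
-0.27 0 15 [-1.44  0.57  2.21  1.59  1.28  1.95] E 0.275 0.684 W 0.478 0.155
-0.27 0 25 [-1.4   0.44  2.22  1.5   1.11  2.11] E 0.22 0.714 W 0.482 0.212
-0.27 0 35 [-1.34  0.34  2.2   1.37  0.95  2.31] E 0.173 0.734 W 0.489 0.264
-0.22 -35 35 [-0.97  0.12  2.52  2.51  0.51  1.93] E 0.06 0.76 W 0.333 0.264
-0.22 -23 15 [-1.22  
[... 1226 characters left out ...]
5
-0.17 0 25 [-1.26  0.36  2.37  1.66  1.05  2.02] E 0.18 0.732 W 0.405 0.212
-0.17 0 35 [-1.2   0.24  2.35  1.52  0.87  2.26] E 0.123 0.749 W 0.416 0.264
-0.13 -23 35 [-0.9   0.08  2.56  2.31  0.56  2.02] E 0.043 0.762 W 0.313 0.264
-0.13 -10 15 [-1.17  0.45  2.52  2.1   1.22  1.72] E 0.223 0.713 W 0.317 0.155
-0.13 -10 25 [-1.12  0.27  2.52  2.02  0.96  1.92] E 0.139 0.745 W 0.33 0.212
-0.13 -10 35 [-1.05  0.14  2.48  1.84  0.71  2.18] E 0.074 0.759 W 0.351 0.264
-0.13 0 15 [-1.25  0.48  2.42  1.82  1.24  1.81] E 0.237 0.706 W 0.368 0.155
-0.13 0 25 [-1.2   0.33  2.43  1.74  1.03  1.99] E 0.165 0.737 W 0.377 0.212
-0.13 0 35 [-1.12  0.21  2.4   1.59  0.83  2.24] E 0.105 0.753 W 0.391 0.264
```

```bash
python3 - <<'E'
from h import *
from workcell import ctrl,fingers,grab_frame
o=Arot(-22.78,55,0)
fingers.grip(0.0,20)
ctrl.move_pose([.125,-.41,.33],Arot(-73,80,90) if ctrl.inverse_kinematics([.125,-.41,.33],Arot(-73,80,90)) is not None else ctrl.observe()['tcp_rot'])
print(ctrl.observe()['joint_positions'].round(2),ctrl.observe()['time_s'])
P=F.T@np.array([-.367,.162,.492])
ctrl.move_pose([.42,-.10,.33],Arot(-22.78,65,0)); print(ctrl.observe()['joint_positions'].round(2),ctrl.observe()['time_s'])
ctrl.move_pose(P+.06*FN,o)
st=ctrl.observe();print(st['time_s'],st['position'],P+.06*FN,st['contact_force'],st['opening'])
f=grab_frame('side');cv2.imwrite('pics/pre.png',f['image'][:,:,::-1])
E
```

```text
[-1.34 -0.39  2.05  0.01  1.31 -0.07] 1.9167
[-0.24 -0.57  2.21 -0.08  1.08 -1.39] 3.475
4.4917 [ 0.58422254 -0.07024925  0.13184214] [ 0.58363448 -0.06939235  0.13081475] [ 1.04765222 -0.66050037 -0.21976444] -3.313937402654526e-05
```

View pics/pre.png

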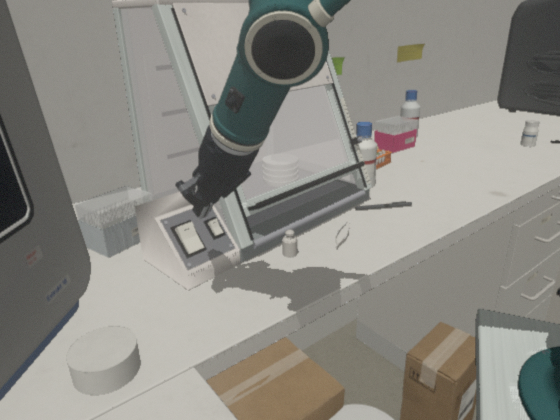

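The shut fingertips hover in front of the box at about (203,210), with the fan rocker at (188,237) below-left of them. I'll check that against the projected TCP and then press.

```bash
python3 - <<'E'
from h import *
from workcell import ctrl,fingers,grab_frame
s=pickle.load(open('pics/side0.pkl','rb'))
P=F.T@np.array([-.367,.162,.492])
print('proj tip',proj(s,P+.06*FN),'target',proj(s,P))
ctrl.servo_line(P+.012*FN,speed=.1)
print(ctrl.observe()['contact_force'])
r=ctrl.servo_line(P-.012*FN,speed=.02,contact_N=14)
st=ctrl.observe();print(r,st['time_s'],(F@st['position'])*1000,st['contact_force'])
ctrl.dwell(.3)
f=grab_frame('side');crop(f,(130,130,330,290),4,'pics/press.png')
ctrl.servo_line(P+.06*FN,speed=.1)
f=grab_frame('side');crop(f,(130,170,290,290),5,'pics/after.png')
q=cloud(f).reshape(-1,3)@F.T*1000
for b in range(456,508,6):
    k=(abs(q[:,1]-162)<10)&(abs(q[:,2]-b)<3)&(abs(q[:,0]+372)<12)
    if k.sum(): print(b,k.sum(),np.median(q[k,0]).round(1))
E
```

```text
proj tip [199.04735596 215.57933583] target [186.79102062 230.96090648]
[-0.00550359  0.61984728  0.15151493]
True 6.0333 [-372.33398844  162.26648828  493.84870485] [-8.31852547  2.89885275  8.98031564]
456 49 -375.0
462 35 -365.8
468 34 -367.9
474 32 -369.3
480 34 -371.2
486 34 -371.5
492 38 -371.9
498 33 -371.7
504 36 -372.1
```

View pics/after.png

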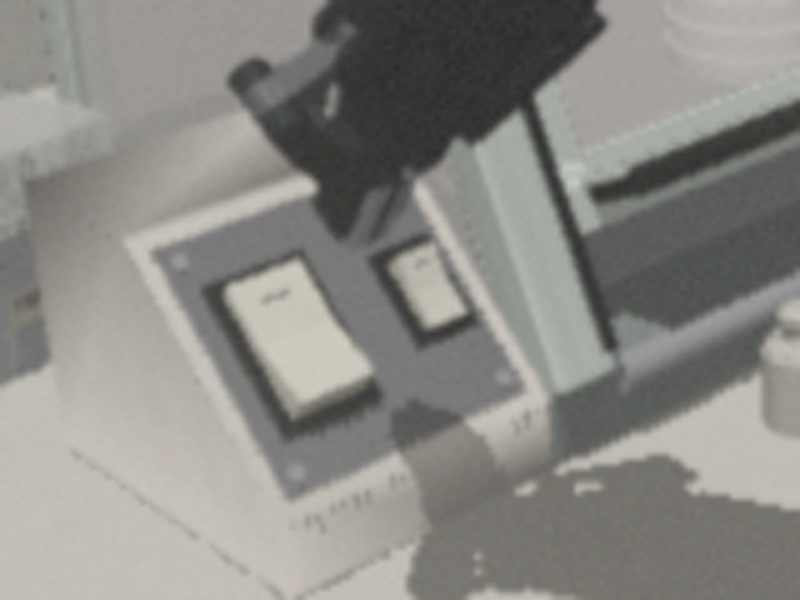

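The after picture shows the upper half of the fan rocker flush and its lower half proud, and the lamp rocker is unchanged. Depth confirms the fan is on. Now I'll plan the move to the lip and check the joint path.

```bash
cat >> h.py <<'E'
def fk(q):
    E=lambda ax,a:R.from_euler(ax,a).as_matrix()
    B=E('z',q[0]);b=q[1]+q[2]
    el=np.array([.0006,0,.2524])+.5115*np.array([np.sin(q[1]),0,np.cos(q[1])])
    M=B@E('y',b)
    w=B@el+M@[.0013,0,.5662]
    M2=M@E('z',q[3])@E('y',q[4])
    return B@el,w,w+M2@[0,0,.3479],M2[:,2]
hx=lambda P:(RH.T@P)  # hood axes (unshifted)
YT=-.17;OT=Arot(-10,30,0);DT=R.from_quat(OT).as_matrix()[:,1]
E
python3 - <<'E'
from h import *
from workcell import ctrl
st=ctrl.observe();q0=st['joint_positions'];print(fk(q0)[2],st['position'])
P1=W(.485,YT,.300);P0=P1-.10*DT;Pm=P0+[0,0,.15]
qp=ctrl.inverse_kinematics([.40,-.10,.33],Arot(-22.78,65,0))
print('P1',P1,'P0',P0)
for n,P in (('m',Pm),('0',P0),('1',P1)):
    q=ctrl.inverse_kinematics(P,OT);print(n,q)
qm=ctrl.inverse_kinematics(Pm,OT)
for a,b in ((q0,qp),(qp,qm)):
  for t in np.linspace(0,1,9):
    e,w,p,d=fk(a+(b-a)*t);print(p.round(3),'hoodx',hx(p)[0].round(3),'wrist',w.round(3),'dir',d.round(2))
E
```

```text
[ 0.58332838 -0.09443703  0.13028746] [ 0.58357625 -0.06948497  0.13026971]
P1 [ 0.456346   -0.37602488  0.06692248] P0 [ 0.37105914 -0.36098651  0.11692248]
m None
0 [-1.4124269   0.01048827  2.54667769  1.52217681  0.9604457   2.26051487]
1 [-1.18128788  0.22534929  2.46477661  1.83558387  0.86071337  2.07855714]
[ 0.583 -0.094  0.13 ] hoodx 0.574 wrist [ 0.399 -0.017  0.415] dir [ 0.53 -0.22 -0.82]
[ 0.567 -0.115  0.16 ] hoodx 0.567 wrist [ 0.391 -0.027  0.447] dir [ 0.51 -0.25 -0.82]
[ 0.547 -0.131  0.188] hoodx 0.555 wrist [ 0.379 -0.036  0.477] dir [ 0.48 -0.27 -0.83]
[ 0.525 -0.142  0.215] hoodx 0.539 wrist [ 0.365 -0.045  0.508] dir [ 0.46 -0.28 -0.84]
[ 0.501 -0.148  0.24 ] hoodx 0.519 wrist [ 0.349 -0.052  0.538] dir [ 0.44 -0.28 -0.86]
[ 0.475 -0.149  0.264] hoodx 0.496 wrist [ 0.33  -0.058  0.566] dir [ 0.42 -0.26 -0.87]
[ 0.449 -0.145  0.287] hoodx 0.47 wrist [ 0.308 -0.063  0.594] dir [ 0.4  -0.24 -0.88]
[ 0.422 -0.137  0.309] hoodx 0.442 wrist [ 0.285 -0.066  0.621] dir [ 0.39 -0.2  -0.9 ]
[ 0.395 -0.124  0.33 ] hoodx 0.412 wrist [ 0.259 -0.067  0.645] dir [ 0.39 -0.16 -0.91]Traceback (most recent call last):
  File "<stdin>", line 12, in <module>
TypeError: unsupported operand type(s) for -: 'NoneType' and 'float'
```

```bash
sed -i 's/^YT=.*/YT=-.20;OT=Arot(-6,30,0);DT=R.from_quat(OT).as_matrix()[:,1]/' h.py; python3 - <<'E'
from h import *
from workcell import ctrl
q0=ctrl.observe()['joint_positions']
P1=W(.485,YT,.300);P0=P1-.085*DT
qp=ctrl.inverse_kinematics([.40,-.10,.33],Arot(-22.78,65,0))
q00=ctrl.inverse_kinematics(P0,OT);print(q00, ctrl.inverse_kinematics(P1,OT),ctrl.inverse_kinematics(W(.485,YT,.39),OT))
print('P0',P0,'P1',P1)
qms={}
for pos in ([.25,-.36,.28],[.22,-.40,.30],[.28,-.36,.25],[.2,-.42,.25]):
  for az,pit in ((-40,70),(-25,60),(-20,45),(-10,45)):
    q=ctrl.inverse_kinematics(pos,Arot(az,pit,0))
    if q is not None and q[3]>0: qms[(tuple(pos),az,pit)]=q; print(pos,az,pit,q.round(2))
k=list(qms)[0]
for k in list(qms)[:]:
  qm=qms[k];mx=[]
  for a,b in ((qp,qm),(qm,q00)):
    X=[fk(a+(b-a)*t) for t in np.linspace(0,1,15)]
    mx.append((max(hx(x[2])[0] for x in X).round(3),min(x[2][2] for x in X).round(3),min(x[1][2] for x in X).round(3)))
  print(k,mx)
E
```

```text
[-1.44270536  0.12684208  2.44138994  1.44872643  1.01405025  2.24172784] [-1.26106511  0.27673084  2.38750028  1.67141798  0.921874    2.12683887] [-1.19303767  0.12990425  2.32050709  1.55889857  0.87449692  2.39795262]
P0 [ 0.37152128 -0.39599027  0.10942248] P1 [ 0.44473018 -0.40368483  0.06692248]
[0.25, -0.36, 0.28] -40 70 [-1.14 -0.47  2.22  0.17  1.08 -2.06]
[0.22, -0.4, 0.3] -40 70 [-1.26 -0.43  2.16  0.2   1.12 -2.2 ]
[0.28, -0.36, 0.25] -40 70 [-1.06 -0.42  2.24  0.14  0.99 -1.99]
[0.2, -0.42, 0.25] -40 70 [-1.33 -0.37  2.21  0.24  1.03 -2.3 ]
((0.25, -0.36, 0.28), -40, 70) [(np.float64(0.417), np.float64(0.28), np.float64(0.607)), (np.float64(0.475), np.float64(0.109), np.float64(0.283))]
((0.22, -0.4, 0.3), -40, 70) [(np.float64(0.419), np.float64(0.3), np.float64(0.627)), (np.float64(0.475), np.float64(0.109), np.float64(0.283))]
((0.28, -0.36, 0.25), -40, 70) [(np.float64(0.425), np.float64(0.25), np.float64(0.577)), (np.float64(0.475), np.float64(0.109), np.float64(0.283))]
((0.2, -0.42, 0.25), -40, 70) [(np.float64(0.422), np.float64(0.25), np.float64(0.577)), (np.float64(0.475), np.float64(0.109), np.float64(0.283))]
```

```bash
sed -i 's/OT=Arot(-6,30,0)/OT=Arot(-6,30,180)/' h.py; python3 - <<'E'
from h import *
from workcell import ctrl,grab_frame
P1=W(.485,YT,.300);P0=P1-.085*DT
ctrl.move_pose([.40,-.10,.33],Arot(-22.78,65,0))
ctrl.goto_joints([-1.26,-.43,2.16,.2,1.12,-1.2])
print(ctrl.inverse_kinematics(P0,OT))
ctrl.move_pose(P0,OT)
st=ctrl.observe();print(st['time_s'],st['joint_positions'].round(2),st['position'],P0,st['contact_force'])
for n in ('side','top'):
    f=grab_frame(n);cv2.imwrite(f'pics/p0{n}.png',f['image'][:,:,::-1])
E
```

```text
[-1.44270536  0.12684208  2.44138994  1.44872643  1.01405025 -0.89986481]
10.75 [-1.44  0.13  2.44  1.45  1.01 -0.9 ] [ 0.3722907  -0.39610749  0.11027514] [ 0.37152128 -0.39599027  0.10942248] [-0.27363487 -0.67234491  0.35188834]
```

View pics/p0side.png

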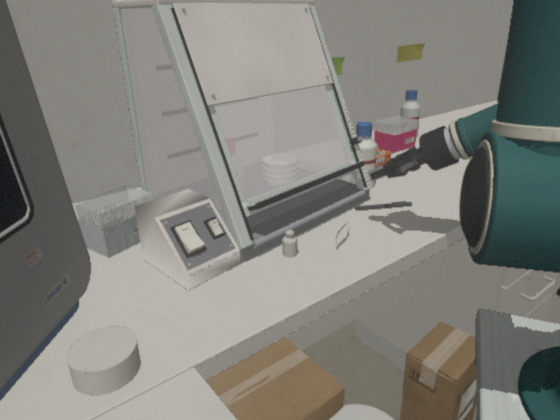

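View pics/p0top.png

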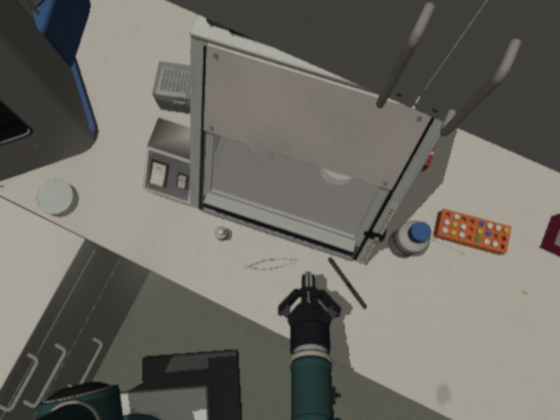

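The fingertips are at top px (308,275), in front of the lip, between the tweezers at (270,264) and the marker at (345,280), and clear of both. Next I'll insert them under the lip.

```bash
python3 - <<'E'
from h import *
from workcell import ctrl,grab_frame
P1=W(.485,YT,.300)
print(ctrl.servo_line(P1,OT,speed=.06,contact_N=5))
st=ctrl.observe();print(st['time_s'],(S@st['position']).round(4),st['contact_force'])
for n in ('side','top'):
    f=grab_frame(n);crop(f,(280,120,440,240) if n=='side' else (240,180,400,300),5,f'pics/p1{n}.png')
# up until contact, slow
r=ctrl.servo_line(W(.485,YT,.325),OT,speed=.012,contact_N=1.5)
st=ctrl.observe();print(r,st['time_s'],(S@st['position']).round(4),S@st['contact_force'])
E
```

```text
False
12.4167 [ 0.4849 -0.2002  0.3001] [0.2447193  0.01968588 0.22386285]
True 13.7833 [ 0.4849 -0.1998  0.3148] [-0.63240203  0.50050124 -0.44194852]
```

View pics/p1side.png

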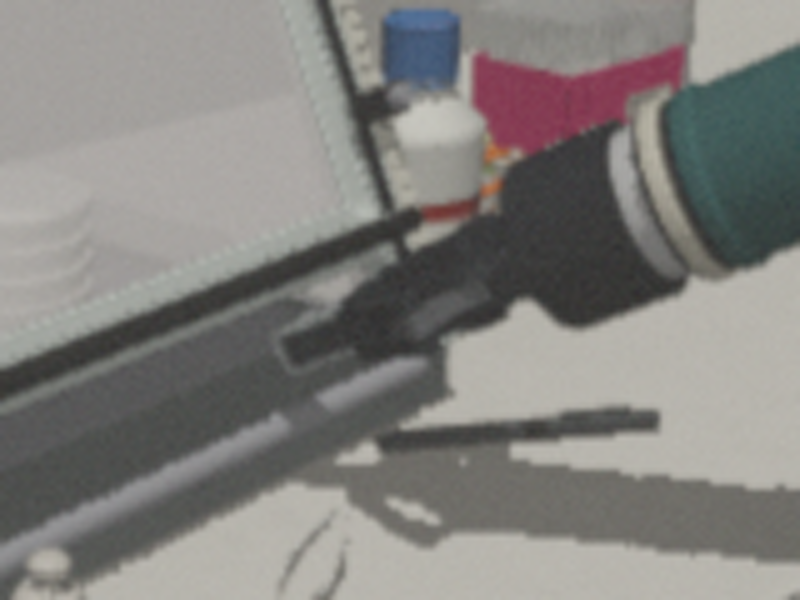

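View pics/p1top.png

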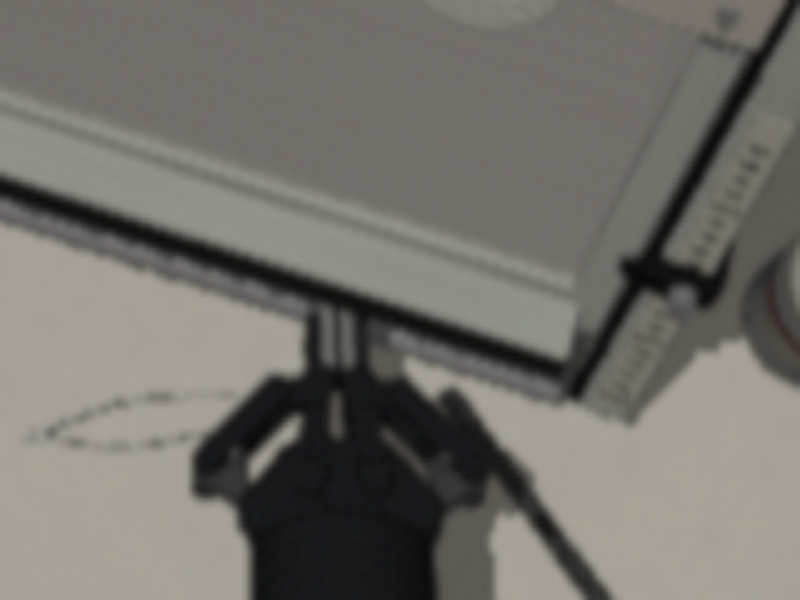

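In both views the fingertips sit under the lip at side px (337,190), with no contact. The contact stop at 0.315 is within the noise. Now a first partial push, then I'll measure the lip.

```bash
cat >> h.py <<'E'
def lip(fs=None,ft=None,yr=(-.14,.02)):
    out=[]
    for f in (fs,ft):
        if f is None: continue
        Q=cloud(f).reshape(-1,3)@S.T
        m=(Q[:,1]>yr[0])&(Q[:,1]<yr[1])&(Q[:,0]>.455)&(Q[:,0]<.473)&(Q[:,2]>.32)&(Q[:,2]<.43)
        q=Q[m,2]; out.append((m.sum(),np.percentile(q,[3,50,97]).round(4)))
        m=(Q[:,1]>yr[0])&(Q[:,1]<yr[1])&(Q[:,0]>.473)&(Q[:,0]<.490)&(Q[:,2]>.32)&(Q[:,2]<.43)
        out.append(('flange',m.sum(),np.median(Q[m,2]).round(4) if m.sum() else None))
    return out
E
python3 - <<'E'
from h import *
from workcell import ctrl,grab_frame
s=pickle.load(open('pics/side0.pkl','rb'));t=pickle.load(open('pics/top0.pkl','rb'))
print('before',lip(s,t))
ctrl.servo_line(W(.485,YT,.345),OT,speed=.02)
st=ctrl.observe();print(st['time_s'],(S@st['position']).round(4),S@st['contact_force'])
ctrl.dwell(.2)
fs,ft=grab_frame('side'),grab_frame('top');print('after',lip(fs,ft))
crop(fs,(280,100,440,220),5,'pics/up1.png')
E
```

```text
before [(np.int64(371), array([0.3306, 0.3366, 0.3419])), ('flange', np.int64(37), np.float64(0.342)), (np.int64(391), array([0.3336, 0.3403, 0.3446])), ('flange', np.int64(481), np.float64(0.3421))]
15.4667 [ 0.485  -0.2001  0.345 ] [-0.06619834  1.41698312 -1.72735015]
after [(np.int64(367), array([0.3602, 0.3662, 0.3716])), ('flange', np.int64(16), np.float64(0.3718)), (np.int64(412), array([0.3633, 0.3701, 0.3744])), ('flange', np.int64(500), np.float64(0.3718))]
```

View pics/up1.png

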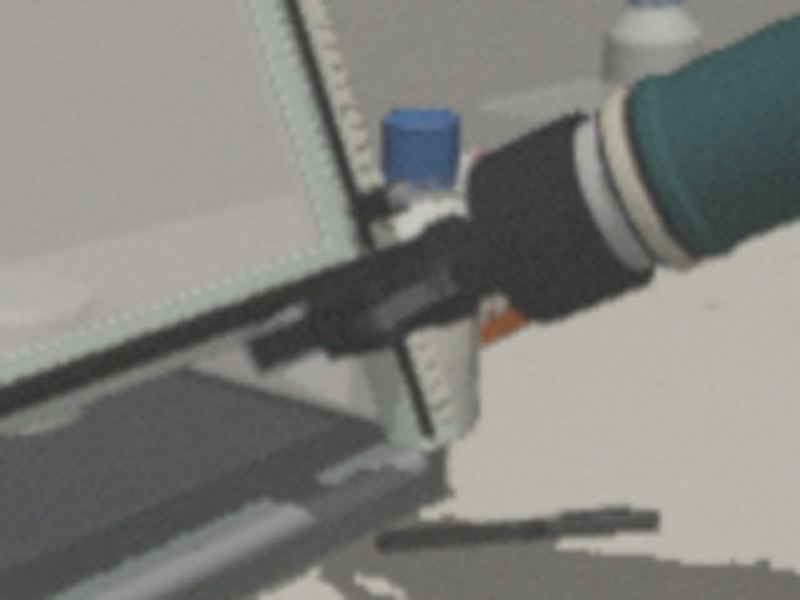

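The lip has risen 30 mm (flange 0.342 → 0.372), and the pointer is still at px (353,141). I'll finish the push just short of nominal, back off, and check without occlusion.

```bash
python3 - <<'E'
from h import *
from workcell import ctrl,grab_frame
ctrl.servo_line(W(.485,YT,.3702),OT,speed=.02)
ctrl.dwell(.2)
print(lip(grab_frame('side'),grab_frame('top')))
ctrl.servo_line(W(.485,YT,.350),OT,speed=.04)
ctrl.servo_line(W(.485,YT,.350)-.12*DT,OT,speed=.1)
st=ctrl.observe();print(st['time_s'],st['contact_force'])
fs,ft=grab_frame('side'),grab_frame('top');print('after',lip(fs,ft),lip(fs,ft,(-.29,-.2)))
pickle.dump((fs,ft),open('pics/end.pkl','wb'))
crop(fs,(320,100,400,180),7,'pics/e_s.png');crop(ft,(320,195,420,270),8,'pics/e_t.png');cv2.imwrite('pics/e_full.png',fs['image'][:,:,::-1])
E
```

```text
[(np.int64(372), array([0.3856, 0.3913, 0.3969])), ('flange', np.int64(0), None), (np.int64(423), array([0.3892, 0.3955, 0.3994])), ('flange', np.int64(510), np.float64(0.3972))]
19.4833 [-0.1613783   0.18849626  0.28665188]
after [(np.int64(365), array([0.3856, 0.3913, 0.3969])), ('flange', np.int64(0), None), (np.int64(426), array([0.389 , 0.3956, 0.3998])), ('flange', np.int64(517), np.float64(0.3973))] [(np.int64(142), array([0.3859, 0.3916, 0.3973])), ('flange', np.int64(0), None), (np.int64(247), array([0.389 , 0.3958, 0.3998])), ('flange', np.int64(298), np.float64(0.3974))]
```

View pics/e_s.png

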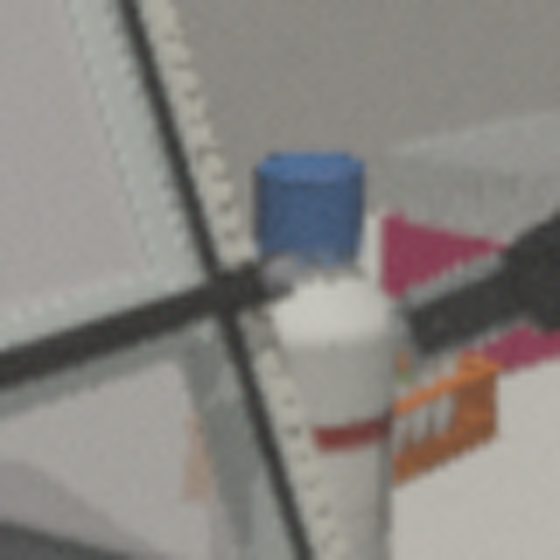

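View pics/e_t.png

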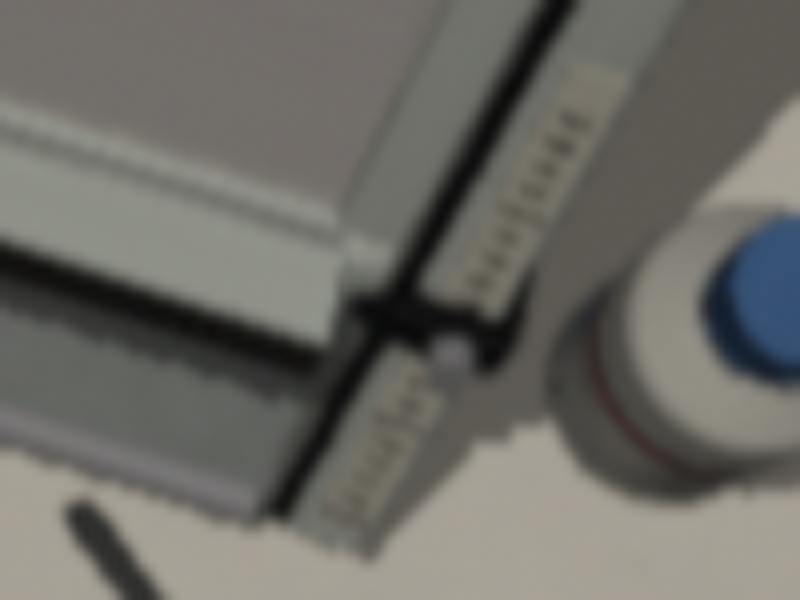

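View pics/e_full.png

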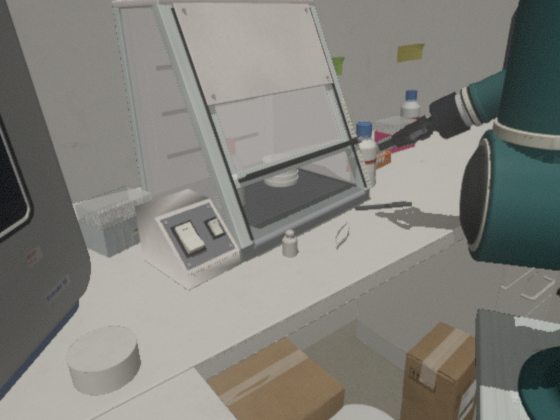

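The bead runs straight into the pointer at side px (352,141). Its axis is at 0.391 m along the slope and the pointer is at 0.392. The arm is clear and the fan is on, so I'm handing in.

```bash
python3 - <<'E'
from workcell import ctrl
print(ctrl.finish_job())
E
```

```text
the job is handed in; nothing more can be done
None
```

I pressed the fan rocker fully on. Then, with the fingers shut, I pushed the sash up from beneath its lip by about 55 mm to the pointer, backed the arm clear and handed the job in at about 20 s of the 51 s.

- **Fan and lamp:** After the press, depth showed the fan rocker's upper half flush with the face and its lower half proud. The lamp switch looked unchanged.
- **Sash height:** With the arm clear, the lip's bead axis read 0.391 m along the slope against about 0.392 m (±2 mm) for the pointer tip. That is well inside the 7 mm tolerance, and the lip had not moved after the fingers left it.
- **Surroundings:** The pointer, tweezers, weight, marker and bottles looked in place by eye in the last pictures. I did not measure them, and I did not check the reagent bottle inside the hood.
- **Doubtful reading:** The light-contact stop under the lip tripped at 1.5 N, close to the noise. I relied on the cameras for height instead, and they showed the lip moving with the fingers.

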